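# Load a plate mixer in two layers and start it by its key

### The job

Load the mixer for a run: stand all the blue cartridges flat on the black deck mat, spread along it, lay the yellow separator sheet level on top of them so that it covers them all, then stand all the orange cartridges flat and side by side on the sheet beside its black lifting tab, lids up and inside its edges. Only when it is loaded, turn the red key clockwise to the green START mark, hold it there for two seconds and let go so that it springs back to RUN. Leave the load in place and do not disturb the other things on the bench.

Things in the scene. Friction and masses are not known exactly. Their poses are not given: they have to be found in the camera images.
- mixer: White laboratory plate mixer, fixed to the table, 150 (x) x 320 (y) x 46 mm high. Origin on its underside, in the middle along x and 150 mm from its right (-y) end; x runs away from its front (the display side), y along its length, z up. Black rubber deck mat on its left (+y) part, red key on its right (-y) part.
- deck (a point): Centre of the top face of the black deck mat, 50 mm above the table, 70 mm to +y of the mixer's origin; axes as the mixer's. The mat is flat, 110 (x) x 190 mm (y), with no rim.
- key (a joint): Angle of the red key (rad). The key stands upright on the mixer's console and turns about a vertical axis, clockwise seen from above as the value grows. 0 is RUN (black mark), where its spring holds it; 1.05 is START (green mark); mechanical stop at 1.25. The spring pulls back with 0.10 N m per rad; let go, it returns to 0 by itself in under 1 s.
- key_grip (a point): Middle of the red key's flat bow, on its turning axis, 71 mm above the table. The bow is a flat upright blade 30 mm long, 9 mm thick and 26 mm high (from 58 to 84 mm above the table), best gripped across its 9 mm. The point turns with the key: its x axis lies along the 30 mm length, which at RUN is parallel to the mixer's x. The axis is 175 mm to -y of the deck centre.
- sheet: Stiff yellow separator sheet, 190 (x) x 110 (y) x 5 mm thick, 110 g, flat below. Origin at the centre of its underside. In the middle of its top stands an upright black lifting tab, 9 mm thick (x), 30 mm wide (y), 22 mm high (from 5 to 27 mm above the origin), to be gripped across its 9 mm; the sheet balances level from it. At first it lies flat on the table.
- A1: Sealed test cartridge with a blue lid and white body, a plain flat block 50 (x) x 28 (y) x 22 mm high, 60 g. Origin at the centre of its underside, z up. May be absent (None).
- A2: Sealed test cartridge with a blue lid and white body, a plain flat block 50 (x) x 28 (y) x 22 mm high, 60 g. Origin at the centre of its underside, z up. May be absent (None).
- A3: Sealed test cartridge with a blue lid and white body, a plain flat block 50 (x) x 28 (y) x 22 mm high, 60 g. Origin at the centre of its underside, z up. May be absent (None).
- B1: Sealed test cartridge with an orange lid and white body, a plain flat block 50 (x) x 28 (y) x 22 mm high, 60 g. Origin at the centre of its underside, z up. May be absent (None).
- B2: Sealed test cartridge with an orange lid and white body, a plain flat block 50 (x) x 28 (y) x 22 mm high, 60 g. Origin at the centre of its underside, z up. May be absent (None).
- B3: Sealed test cartridge with an orange lid and white body, a plain flat block 50 (x) x 28 (y) x 22 mm high, 60 g. Origin at the centre of its underside, z up. May be absent (None).
- bottle: Amber bottle, 52 mm across, 100 mm high; not part of the job. Origin at the centre of its underside.
- tipbox: Box of pipette tips with a green lid, 122 x 82 x 60 mm; not part of the job. Origin at the centre of its underside.
- beaker: White ceramic beaker, 64 mm across, 75 mm high; not part of the job. Origin at the centre of its underside.
- pen: Black marker pen lying down, 130 mm long (x), 12 mm thick; not part of the job. Origin at the centre of its underside.
- dish: Clear petri dish, 60 mm across, 15 mm high; not part of the job. Origin at the centre of its underside.
- jar: Small jar, 56 mm across, 60 mm high; not part of the job. Origin at the centre of its underside.
Not all that is in view belongs to the job. Of the things shaped like the sheet, the yellow one is meant.

How it is judged:
By the outcome, as a careful person would: the job done as asked, in the order asked, and still so for the second after the job is handed in, with the robot touching nothing.
Of A1, A2, A3 only 2 to 3 are there at a start; the rules pass over those that are not, and their reading is None.
Of B1, B2, B3 only 2 to 3 are there at a start; the rules pass over those that are not, and their reading is None.
At some moment in a run one of B1, B2, B3 may be knocked a few centimetres aside while the robot is not near it.
Once in a run the grip may slacken for a moment while it holds something.
It also fails if it takes over 210 s, if anything falls off the work surface, if the arm or the gripper's body presses on something with over 40 N, if the wrist force passes 120 N, or if a joint passes its speed limit or range.

### The arm

A 6-joint arm with a two-finger parallel gripper is mounted at the origin on the work surface. World frame = base frame: x ahead of the robot, y to its left, z up, the work surface at z = 0. Lengths are in mm, angles in rad, forces in N, time in s.
With the tool pointing down it reaches from about 350 to 875 mm from the base axis. Payload 4.2 kg.
Tool frame: the origin (TCP) lies between the finger pads; the fingertips stand 25 mm ahead of it and the grasp point (between the pads) lies 6 mm ahead of it; z points along the fingers, y is the line along which they close (so a half turn about z gives the same grasp; the last joint's range is limited). The gripper opens to 85 mm and grips with 20 to 120 N. Pads are 22 mm wide; open, the fingers measure 114 mm over their backs; the gripper's body (76 mm by 85 mm) begins 54 mm behind the grasp point. The pads swing forward as they close: fully open they stand 13 mm farther back than shut.
Start: joints at [-0.904, 0.385, 0.008, 0, -1.194, -0.259], TCP at [247.882, -573.719, 256.312] pointing down, gripper open.
Joint ranges: [-3.14, 3.14], [-1.21, 2.06], [-1.07, 1.41], [-3.16, 2.05], [-2.99, -0.16], [-3.1, 3.1]. Speed limits (rad/s): [2.79, 2.79, 3.14, 3.14, 3.14, 3.14].

### API

Orientations are given as a unit quaternion [x, y, z, w].
In Python, from bench import read_state, get_image, job_done gives the robot as it stands.
- The arm moves only by the tool play_rows, never from a script. Its argument "series" is a list of rows, each a list of 6 numbers: the shift along the world's x, y, z in mm, then the turn, a rotation vector about the world's x, y, z in units of 6 degrees (1.0 is 6 degrees). A call has 1 to 20 rows; each row shifts and turns the commanded pose from where the row before left it; what a row does not reach is not made up. A row lasts 1/12 s, in which the tool goes at most 41.7 mm and 7.16 degrees, less where a joint would pass 70% of its speed; a pose out of reach is approached as far as the arm can. A call is refused whole if a number of a shift passes 41.7 or a number of a turn 1, either way. A call with a gripper value outside its range is refused whole. "gripper" is the opening, from 0 (shut) to 1 (fully open), set as the call begins (left out, the last holds). The fingers move at their own pace and stop on an object; the grip force is fixed at half the most. Time passes only in rows, so rows that do not move let the fingers close. It gives the time, the measured TCP pose, the force, the opening and the grip force at its end, in the units of the state.
- read_state(): the state, without advancing time (a new reading comes with each control period).
- get_image(name): name is "side" or "top"; returns a dict with "image" (400x640x3 uint8, red, green, blue), "fx", "fy", "cx", "cy" (pixels), "dist_coeffs" ([k1, k2, p1, p2, k3] as OpenCV has them; the pictures are not rectified), "eye" and "rotation" of the camera in the world. Camera axes: x right, y down, z forward; pixel columns grow to the right and rows downward; lengths in mm; the calibration is good to about 2 mm. A picture is of the moment at which its call begins. There is no depth.
- job_done(): hands the job in; it is judged then, once.
The state is a dict: "clock": time; "joints": joint angles; "joint_vel": joint speeds; "joint_efforts": joint torques, N m; "position": TCP position; "ee_rot": TCP orientation; "contact_force": force on the tool from outside, world axes, zero at the start; "wrist_torque": the same for the moment, N m; "gripper_width": finger opening in mm; "grasp_force": force on a finger pad.
Only numpy, scipy, OpenCV 4.12 (cv2) and the standard library are available. Lean on these libraries where they do the work, as an engineer would, in place of code of your own. Each camera call takes 0.05 s, during which the arm holds its last target. There are 200 camera calls.

## Working session

There is one attempt and no reset: what is moved stays moved. The work goes in short steps, Python scripts to look and compute and a tool call to move; the robot and the scene stay as the last step left them, time stands still between calls to the robot, and variables do not carry over. Pictures are saved under pics/ and viewed, at most 14 in all, crops included, and the job is handed in when it is done.

Besides the shell and the picture viewer there is one more tool, called after "Call:" as a command line: name --pt "numbers of a row" for each row, then --argument value for the rest. play_rows: Moves the arm, as the interface text tells. Its arguments: {"type":"object","properties":{"series":{"type":"array","items":{"type":"array","items":{"type":"number"}}},"gripper":{"type":"number"}},"required":["series"]}

```bash
ls; mkdir -p pics
python3 - <<'E'
from bench import *
import cv2
for n in("top","side"):
    d=get_image(n); cv2.imwrite(f"pics/{n}0.png",d["image"][:,:,::-1])
    print(n,{k:d[k] for k in d if k!="image"})
print(read_state())
E
```

```text
pics
top {'fx': 404.7810919920618, 'fy': 404.7810919920618, 'cx': 313.2972018903218, 'cy': 204.5409328514662, 'dist_coeffs': array([-0.10501199,  0.        ,  0.        ,  0.        ,  0.        ]), 'eye': array([ 236.88803987,    8.84596363, 1185.40013477]), 'rotation': array([ 0.73835696, -0.66565344,  0.07366692, -0.07942092])}
side {'fx': 392.1455310680289, 'fy': 392.1455310680289, 'cx': 316.6777138851528, 'cy': 196.61849631257016, 'dist_coeffs': array([-0.08344223,  0.        ,  0.        ,  0.        ,  0.        ]), 'eye': array([-35.42619814, 503.40253698, 850.24102471]), 'rotation': array([-0.37705645,  0.85144457, -0.33283611,  0.14862939])}
{'clock': 0.1, 'joints': array([-9.04415918e-01,  3.85490018e-01,  6.76001623e-03, -4.10621056e-04,
       -1.19397840e+00, -2.58645271e-01]), 'joint_vel': array([-5.36079435e-05, -2.18586320e-03,  4.09257452e-03,  2.82496978e-03,
        8.10540375e-04, -1.61906092e-04]), 'joint_efforts': array([-9.41143990e-04, -3.93318379e+01,  1.88929653e+01,  4.19782788e+00,
       -2.59637724e-03,  4.80205784e-06]), 'position': array([ 247.68813903, -573.31979313,  255.32730776]), 'ee_rot': array([-2.02384053e-01,  9.79305746e-01,  9.40741179e-04, -2.55799258e-04]), 'contact_force': array([-0.21755479,  0.21451626, -0.55363981]), 'wrist_torque': array([-0.06997438, -0.00981076,  0.01010107]), 'grasp_force': 0.0, 'gripper_width': 85.68450217680574}
```

View pics/top0.png

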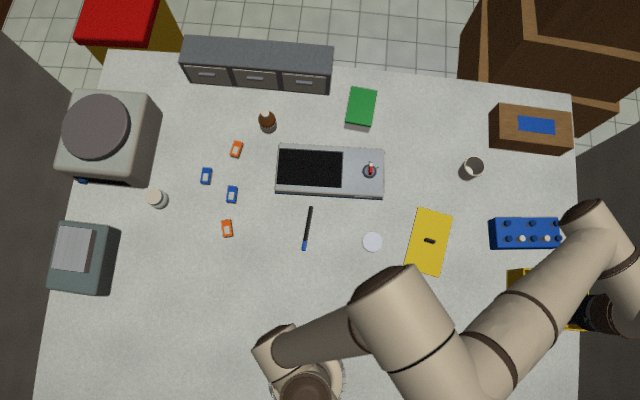

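View pics/side0.png

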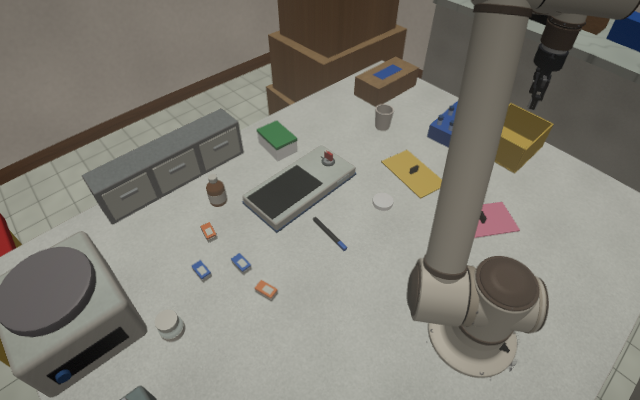

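The top view shows blue cartridges at about (206,176) and (232,194), orange at (236,149) and (227,228), and the yellow sheet at (430,241) with its tab. The mat is at (310,168) and the key at (370,169). The side view shows the same two blue and two orange, plus a pink decoy sheet.

```bash
cat > h.py <<'E'
from bench import *
import cv2, numpy as np
from scipy.spatial.transform import Rotation as R
def cast(d,px,z):
    px=np.asarray(px,float).reshape(-1,1,2)
    K=np.array([[d["fx"],0,d["cx"]],[0,d["fy"],d["cy"]],[0,0,1]])
    u=cv2.undistortPoints(px,K,d["dist_coeffs"]).reshape(-1,2)
    r=R.from_quat(d["rotation"]).apply(np.c_[u,np.ones(len(u))])
    return (d["eye"]+r*((z-d["eye"][2])/r[:,2])[:,None])[:,:2]
HSV=dict(blue=((105,120,60),(125,255,255)),orange=((5,150,120),(16,255,255)),
 yellow=((20,120,90),(32,255,255)),black=((0,0,0),(180,255,45)),red=((0,150,90),(4,255,255)))
def rects(d,col,z,lo,hi,box,fill=0):
    """min-area rects (world mm) of colour blobs whose world centre is in box"""
    hsv=cv2.cvtColor(d["image"],cv2.COLOR_RGB2HSV); m=cv2.inRange(hsv,*map(np.array,HSV[col]))
    if fill: m=cv2.morphologyEx(m,cv2.MORPH_CLOSE,np.ones((fill,fill)))
    out=[]
    for c in cv2.findContours(m,cv2.RETR_EXTERNAL,cv2.CHAIN_APPROX_NONE)[0]:
        if not lo<=cv2.contourArea(c)<=hi: continue
        w=cast(d,c,z); (x,y),(a,b),t=cv2.minAreaRect(w.astype(np.float32))
        if a<b: a,b,t=b,a,t+90
        if box[0]<x<box[1] and box[2]<y<box[3]:
            out.append((round(x,1),round(y,1),round(a,1),round(b,1),round((t+90)%180-90,1)))
    return out
E
python3 - <<'E'
from h import *
B=(200,800,-500,500)
for n in("top","side"):
    d=get_image(n); print(n)
    for col,z,lo,hi,f in(("blue",22,20,400,3),("orange",22,20,400,3),("yellow",5,500,6000,7),("black",50,800,6000,3),("black",27,8,300,0),("red",84,5,200,0)):
        print(col,z,rects(d,col,z,lo,hi,B,f))
E
python3 - <<'E'
import cv2
a=cv2.imread('pics/top0.png')[110:270,180:460]; b=cv2.imread('pics/side0.png')[120:310,180:460]
import numpy as np
b=cv2.resize(b,(800,543)); a=cv2.resize(a,(800,457))
cv2.imwrite('pics/c1.png',a);cv2.imwrite('pics/c2.png',b)
E
```

```text
top
blue 22 [(369.6, 47.3, 26.6, 10.2, -5.1), (500.0, 277.3, 49.1, 26.8, 0.6), (548.4, 364.6, 48.1, 27.4, 1.3)]
orange 22 [(397.5, 276.8, 48.5, 25.5, 15.4), (642.0, 285.0, 47.2, 25.8, -9.3)]
yellow 5 [(422.1, -316.9, 188.9, 109.7, -11.0)]
black 50 [(596.0, 54.2, 185.7, 107.3, -87.6)]
black 27 [(284.0, -153.7, 181.4, 25.6, -47.4), (433.8, 43.1, 98.6, 6.5, -4.1)]
red 84 [(597.4, -119.7, 15.0, 5.7, 4.1)]
side
blue 22 [(546.0, 368.1, 45.2, 23.5, -0.7), (497.9, 281.5, 46.1, 23.6, 1.9)]
orange 22 []
yellow 5 [(418.1, -312.3, 185.1, 107.8, -10.6)]
black 50 []
black 27 []
red 84 []
```

View pics/c1.png

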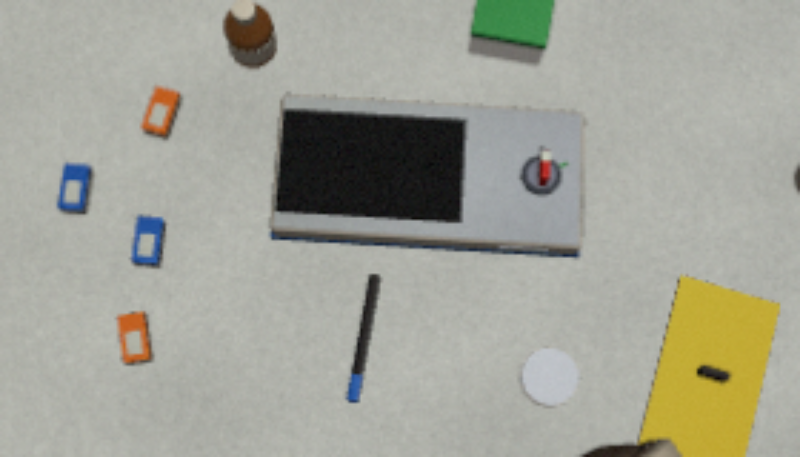

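View pics/c2.png

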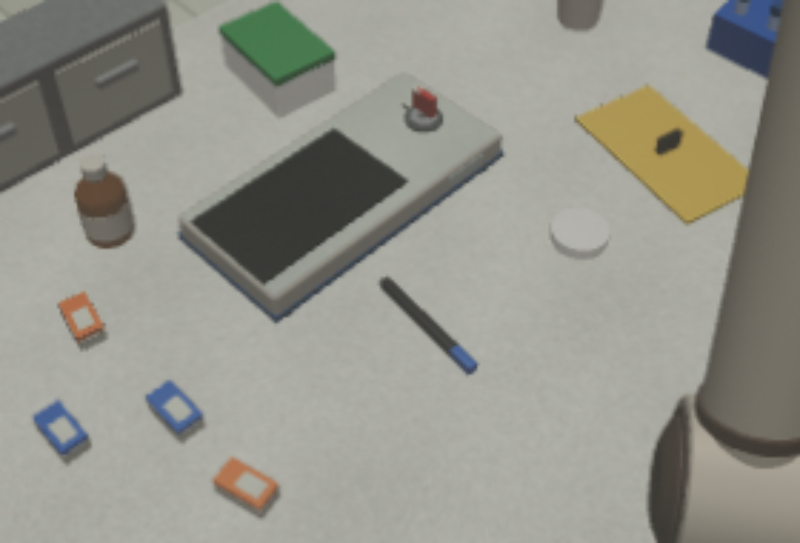

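The crops confirm two blue and two orange cartridges, with the sheet tab at crop pixel (713,373) and the key at (545,170). Camera averages, in mm:

| Item | x, y | Yaw (deg) |
|---|---|---|
| Blue | (499, 279) | 1 |
| Blue | (547, 366) | 1 |
| Deck | (594.6, 56) | 2.4 |
| Sheet | (420, -314.6) | -11 |

Now moving to the first blue.

Call:
play_rows --gripper 1 --pt "10 34 0 0 0 -0.187" --pt "10 34 0 0 0 -0.187" --pt "10 34 0 0 0 -0.187" --pt "10 34 0 0 0 -0.187" --pt "10 34 0 0 0 -0.187" --pt "10 34 0 0 0 -0.187" --pt "10 34 0 0 0 -0.187" --pt "10 34 0 0 0 -0.187" --pt "10 34 0 0 0 -0.187" --pt "10 34 0 0 0 -0.187" --pt "10 34 0 0 0 -0.187" --pt "10 34 0 0 0 -0.187" --pt "10 34 0 0 0 -0.187" --pt "10 34 0 0 0 -0.187" --pt "10 34 0 0 0 -0.187" --pt "10 34 0 0 0 -0.187" --pt "10 34 0 0 0 -0.187" --pt "10 34 0 0 0 -0.187" --pt "10 34 0 0 0 -0.187" --pt "10 34 0 0 0 -0.187"

```text
clock: 1.87
position: [447.8, 108.1, 256.4]
ee_rot: [-0.008, 1.0, 0.0, 0.0]
contact_force: [0.2, -0.3, 0.3]
gripper_width: 85.2
grasp_force: 0.0
```

Call:
play_rows --pt "10.2 34.5 -10 0 0 0" --pt "10.2 34.5 -20 0 0 0" --pt "10.2 34.5 -20 0 0 0" --pt "10.2 34.5 -20 0 0 0" --pt "10.2 34.5 -20 0 0 0" --pt "0 0 -10 0 0 0" --pt "0 0 0 0 0 0" --pt "0 0 0 0 0 0" --pt "0 0 0 0 0 0"

```text
clock: 2.62
position: [499.0, 278.1, 157.3]
ee_rot: [-0.008, 1.0, 0.0, 0.0]
contact_force: [-0.1, -0.2, 0.3]
gripper_width: 85.5
grasp_force: 0.0
```

```bash
cat >> h.py <<'E'
def pose():
    s=read_state(); yv=R.from_quat(s["ee_rot"]).apply([[0,1,0],[0,0,1]])
    print("t",round(s["clock"],2),"pos",s["position"].round(1),"closing",round(np.degrees(np.arctan2(yv[0,1],yv[0,0])),2),"z",yv[1].round(3),
     "w",round(s["gripper_width"],1),"gf",round(s["grasp_force"],1),"F",s["contact_force"].round(1),"j",s["joints"].round(2))
E
python3 -c "
from h import *
pose()
B=(200,800,-500,500)
for n in('top','side'):
    d=get_image(n); print(n)
    for c,z,lo,hi,f in(('blue',22,20,400,3),('orange',22,20,400,3),('yellow',5,500,6000,7),('black',27,8,300,0)): print(c,rects(d,c,z,lo,hi,B,f))
    cv2.imwrite(f'pics/{n}1.png',d['image'][:,:,::-1])"
```

```text
t 2.62 pos [499.  278.1 157.3] closing 90.9 z [ 0.001  0.    -1.   ] w 85.5 gf 0.0 F [-0.1 -0.2  0.3] j [ 0.79  0.38 -0.26  0.   -0.92 -2.35]
top
blue [(369.3, 47.4, 27.2, 10.2, -5.1), (500.1, 277.3, 49.4, 26.8, 0.6)]
orange [(397.6, 276.3, 48.4, 26.5, 15.6), (642.0, 285.0, 47.2, 25.8, -9.3)]
yellow [(422.1, -316.9, 188.9, 109.7, -11.0)]
black [(433.8, 44.0, 98.6, 5.2, -3.2), (471.2, 492.4, 20.1, 11.1, 74.7)]
side
blue [(546.0, 368.1, 45.2, 23.5, -0.7), (497.9, 281.5, 46.0, 23.6, 1.9)]
orange []
yellow [(418.1, -311.9, 185.1, 107.0, -10.6)]
black []
```

View pics/top1.png

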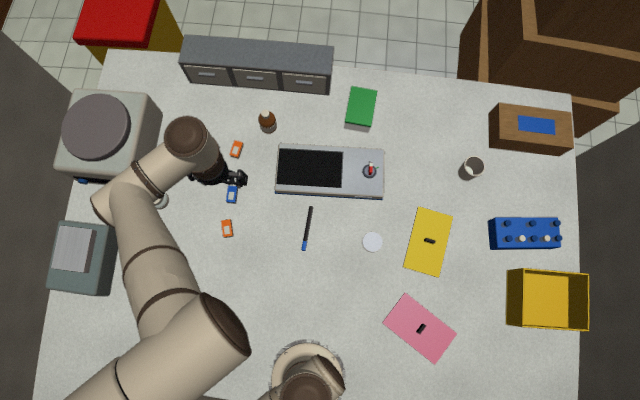

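The top view shows no further cartridges, only a pink decoy at (420,328). The gripper is above the blue at (232,194), so I'll descend.

Call:
play_rows --pt "0 1.3 -30 0 0 0" --pt "0 0 -30 0 0 0" --pt "0 0 -30 0 0 0" --pt "0 0 -20 0 0 0" --pt "0 0 -12 0 0 0" --pt "0 0 -7 0 0 0" --pt "0 0 0 0 0 0" --pt "0 0 0 0 0 0"

```text
clock: 3.38
position: [499.5, 280.1, 28.4]
ee_rot: [-0.008, 1.0, 0.001, 0.001]
contact_force: [0.3, -0.3, 0.6]
gripper_width: 85.3
grasp_force: 0.0
```

Call:
play_rows --gripper 0 --pt "0 0 0 0 0 0" --pt "0 0 0 0 0 0" --pt "0 0 0 0 0 0" --pt "0 0 0 0 0 0" --pt "0 0 0 0 0 0" --pt "0 0 0 0 0 0" --pt "0 0 0 0 0 0" --pt "0 0 0 0 0 0" --pt "0 0 0 0 0 0" --pt "0 0 0 0 0 0"

```text
clock: 4.22
position: [499.3, 280.5, 28.0]
ee_rot: [-0.008, 1.0, 0.0, 0.001]
contact_force: [-1.4, 0.3, 5.5]
gripper_width: 26.8
grasp_force: 60.1
```

Call:
play_rows --pt "0 0 20 0 0 0" --pt "0 0 30 0 0 0" --pt "0 0 30 0 0 0" --pt "9.8 -28.4 10 0 0 0.025" --pt "9.8 -28.4 0 0 0 0.025" --pt "9.8 -28.4 0 0 0 0.025" --pt "9.8 -28.4 0 0 0 0.025" --pt "9.8 -28.4 0 0 0 0.025" --pt "9.8 -28.4 0 0 0 0.025" --pt "9.8 -28.4 0 0 0 0.025" --pt "9.8 -28.4 0 0 0 0.025" --pt "9.8 -28.4 0 0 0 0.025" --pt "9.8 -28.4 0 0 0 0.025" --pt "0 0 0 0 0 0" --pt "0 0 0 0 0 0" --pt "0 0 0 0 0 0"

```text
clock: 5.55
position: [596.3, -4.0, 116.6]
ee_rot: [-0.021, 1.0, 0.0, -0.001]
contact_force: [0.5, -0.3, 0.4]
gripper_width: 26.7
grasp_force: 59.4
```

```bash
python3 -c "
from h import *
pose()
d=get_image('side');print(rects(d,'blue',22+90,20,400,(300,800,-200,300),3),rects(d,'orange',22,20,400,(200,800,-500,500),3))
cv2.imwrite('pics/s2.png',cv2.resize(d['image'][120:320,150:430,::-1],(700,500)))"
```

```text
t 5.55 pos [596.3  -4.  116.6] closing 92.38 z [-0.002 -0.    -1.   ] w 26.7 gf 59.4 F [ 0.5 -0.3  0.4] j [ 0.26  0.47 -0.24 -0.   -0.86 -1.79]
[] []
```

View pics/s2.png

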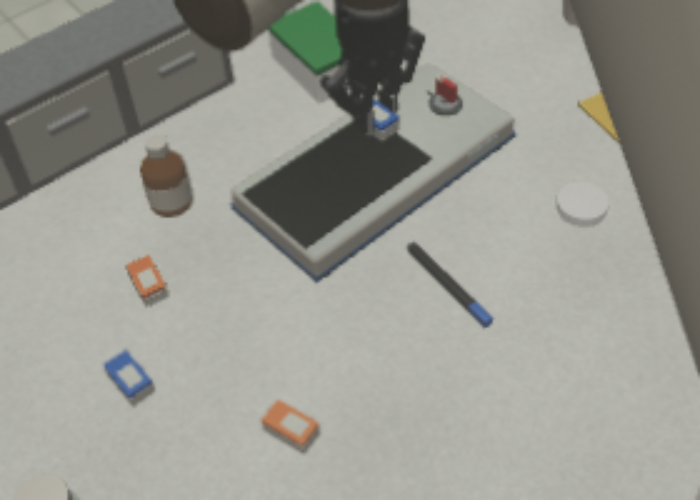

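The blue is held level above the mat at crop pixel (382,120), so I'll lower it.

Call:
play_rows --pt "0.7 0 -15 0 0 0" --pt "0 0 -12 0 0 0" --pt "0 0 -6 0 0 0" --pt "0 0 -3 0 0 0" --pt "0 0 -2 0 0 0" --pt "0 0 0 0 0 0" --pt "0 0 0 0 0 0"

```text
clock: 6.18
position: [597.9, -3.6, 79.8]
ee_rot: [-0.021, 1.0, 0.0, 0.0]
contact_force: [0.1, -0.8, -0.6]
gripper_width: 27.0
grasp_force: 59.4
```

Call:
play_rows --pt "0 0 -1 0 0 0" --pt "0 0 -1 0 0 0" --pt "0 0 0 0 0 0" --pt "0 0 0 0 0 0"

```text
clock: 6.52
position: [598.0, -3.8, 78.1]
ee_rot: [-0.021, 1.0, 0.0, 0.001]
contact_force: [-0.8, 0.6, 3.1]
gripper_width: 26.4
grasp_force: 59.8
```

Call:
play_rows --gripper 1 --pt "0 0 0 0 0 0" --pt "0 0 0 0 0 0" --pt "0 0 0 0 0 0" --pt "0 0 0 0 0 0" --pt "0 0 10 0 0 0" --pt "0 0 25 0 0 0" --pt "0 0 25 0 0 0"

```text
clock: 7.1
position: [596.9, -4.2, 137.5]
ee_rot: [-0.021, 1.0, -0.0, -0.001]
contact_force: [0.2, 0.6, 0.6]
gripper_width: 85.6
grasp_force: 0.0
```

Call:
play_rows --pt "-4.2 30.9 0 0 0 -0.02" --pt "-4.2 30.9 0 0 0 -0.02" --pt "-4.2 30.9 0 0 0 -0.02" --pt "-4.2 30.9 0 0 0 -0.02" --pt "-4.2 30.9 0 0 0 -0.02" --pt "-4.2 30.9 0 0 0 -0.02" --pt "-4.2 30.9 0 0 0 -0.02" --pt "-4.2 30.9 0 0 0 -0.02" --pt "-4.2 30.9 0 0 0 -0.02" --pt "-4.2 30.9 0 0 0 -0.02" --pt "-4.2 30.9 0 0 0 -0.02" --pt "-4.2 30.9 0 0 0 -0.02" --pt "0 0 -10 0 0 0" --pt "0 0 -10 0 0 0" --pt "0 0 0 0 0 0" --pt "0 0 0 0 0 0"

```text
clock: 8.43
position: [546.9, 365.4, 116.4]
ee_rot: [-0.008, 1.0, -0.001, -0.001]
contact_force: [-0.5, -0.1, 0.4]
gripper_width: 85.6
grasp_force: 0.0
```

```bash
python3 -c "
from h import *
pose()
for n in('side','top'):
    d=get_image(n);
    for z in(22,72): print(n,rects(d,'blue',z,20,400,(300,800,-200,500),3))
    print(rects(d,'black',50,500,6000,(300,800,-200,500),3))
"
```

```text
t 8.43 pos [546.9 365.4 116.4] closing 90.93 z [-0.002 -0.002 -1.   ] w 85.6 gf 0.0 F [-0.5 -0.1  0.4] j [ 0.83  0.56 -0.08 -0.   -0.94 -2.39]
side [(545.6, 368.0, 46.0, 23.8, -1.4), (364.6, 56.3, 25.7, 8.2, -4.6), (636.4, -34.5, 54.4, 29.7, 1.8)]
side [(510.5, 376.2, 43.2, 22.4, -1.4), (340.5, 83.3, 24.2, 7.7, -4.6), (595.8, -2.0, 51.1, 28.0, 1.8)]
[]
top [(369.3, 47.4, 27.2, 10.2, -5.1), (549.6, 364.3, 50.6, 27.3, 0.3), (615.9, -4.9, 52.1, 30.9, 1.9)]
top [(363.6, 45.7, 26.0, 9.8, -5.1), (536.2, 349.0, 48.4, 26.1, 0.3), (599.6, -4.3, 49.9, 29.6, 1.9)]
[(595.9, 54.1, 185.6, 107.6, -87.5), (585.1, 408.5, 159.7, 111.0, 56.2)]
```

Call:
play_rows --pt "0.5 0.8 -30 0 0 0" --pt "0 0 -30 0 0 0" --pt "0 0 -16 0 0 0" --pt "0 0 -8 0 0 0" --pt "0 0 -4 0 0 0" --pt "0 0 0 0 0 0" --pt "0 0 0 0 0 0"

```text
clock: 9.12
position: [548.6, 368.1, 30.7]
ee_rot: [-0.009, 1.0, 0.001, 0.001]
contact_force: [-0.2, -0.3, 0.2]
gripper_width: 85.2
grasp_force: 0.0
```

Call:
play_rows --gripper 0 --pt "0 0 0 0 0 0" --pt "0 0 0 0 0 0" --pt "0 0 0 0 0 0" --pt "0 0 0 0 0 0" --pt "0 0 0 0 0 0" --pt "0 0 0 0 0 0" --pt "0 0 0 0 0 0" --pt "0 0 0 0 0 0" --pt "0 0 0 0 0 0" --pt "0 0 0 0 0 0"

```text
clock: 9.95
position: [548.0, 368.1, 30.0]
ee_rot: [-0.009, 1.0, 0.0, 0.0]
contact_force: [-1.0, 0.1, 5.4]
gripper_width: 26.4
grasp_force: 61.0
```

Call:
play_rows --pt "0 0 20 0 0 0" --pt "0 0 30 0 0 0" --pt "0 0 30 0 0 0" --pt "4.9 -28 10 0 0 0.027" --pt "4.9 -28 0 0 0 0.027" --pt "4.9 -28 0 0 0 0.027" --pt "4.9 -28 0 0 0 0.027" --pt "4.9 -28 0 0 0 0.027" --pt "4.9 -28 0 0 0 0.027" --pt "4.9 -28 0 0 0 0.027" --pt "4.9 -28 0 0 0 0.027" --pt "4.9 -28 0 0 0 0.027" --pt "0 0 -10 0 0 0" --pt "0 0 -10 0 0 0" --pt "0 0 -10 0 0 0" --pt "0 0 0 0 0 0" --pt "0 0 0 0 0 0" --pt "0 0 0 0 0 0"

```text
clock: 11.45
position: [591.8, 116.7, 89.1]
ee_rot: [-0.022, 1.0, -0.0, -0.0]
contact_force: [-0.4, 0.3, -0.2]
gripper_width: 26.2
grasp_force: 60.4
```

```bash
python3 -c "
from h import *
pose()
for n in('side','top'):
    d=get_image(n); print(n,rects(d,'blue',80,20,400,(450,800,-200,500),3))
"
```

```text
t 11.45 pos [591.8 116.7  89.1] closing 92.54 z [-0. -0. -1.] w 26.2 gf 60.4 F [-0.4  0.3 -0.2] j [ 0.46  0.51 -0.25  0.   -0.81 -1.99]
side [(590.4, 3.8, 48.8, 26.6, 1.8)]
top [(578.8, 115.2, 28.7, 20.3, 88.4), (597.0, -4.1, 49.6, 29.4, 1.6)]
```

Call:
play_rows --pt "0 0 -4 0 0 0" --pt "0 0 -3 0 0 0" --pt "0 0 -2 0 0 0" --pt "0 0 0 0 0 0" --pt "0 0 0 0 0 0" --pt "0 0 0 0 0 0"

```text
clock: 12.05
position: [591.8, 115.6, 80.2]
ee_rot: [-0.021, 1.0, -0.0, -0.0]
contact_force: [-0.0, 0.2, -1.2]
gripper_width: 26.9
grasp_force: 60.5
```

Call:
play_rows --pt "0 0 -1.5 0 0 0" --pt "0 0 0 0 0 0" --pt "0 0 0 0 0 0"

```text
clock: 12.3
position: [591.9, 115.7, 80.0]
ee_rot: [-0.021, 1.0, -0.0, 0.0]
contact_force: [-0.9, -0.5, 5.4]
gripper_width: 26.7
grasp_force: 61.1
```

Call:
play_rows --gripper 1 --pt "0 0 0 0 0 0" --pt "0 0 0 0 0 0" --pt "0 0 0 0 0 0" --pt "0 0 0 0 0 0" --pt "0 0 10 0 0 0" --pt "0 0 25 0 0 0" --pt "0 0 25 0 0 0" --pt "0 0 20 0 0 0" --pt "0 0 0 0 0 0"

```text
clock: 13.05
position: [594.6, 116.5, 164.7]
ee_rot: [-0.022, 1.0, 0.001, 0.005]
contact_force: [1.3, 1.1, 1.1]
gripper_width: 85.5
grasp_force: 0.0
```

Call:
play_rows --pt "-11.5 -28.7 0 0 0 0.851" --pt "-11.5 -28.7 0 0 0 0.851" --pt "-11.5 -28.7 0 0 0 0.851" --pt "-11.5 -28.7 0 0 0 0.851" --pt "-11.5 -28.7 0 0 0 0.851" --pt "-11.5 -28.7 0 0 0 0.851" --pt "-11.5 -28.7 0 0 0 0.851" --pt "-11.5 -28.7 0 0 0 0.851" --pt "-11.5 -28.7 0 0 0 0.851" --pt "-11.5 -28.7 0 0 0 0.851" --pt "-11.5 -28.7 0 0 0 0.851" --pt "-11.5 -28.7 0 0 0 0.851" --pt "-11.5 -28.7 0 0 0 0.851" --pt "-11.5 -28.7 0 0 0 0.851" --pt "-11.5 -28.7 0 0 0 0.851" --pt "0 0 0 0 0 0" --pt "0 0 0 0 0 0" --pt "0 0 0 0 0 0"

```text
clock: 14.55
position: [419.2, -314.7, 158.9]
ee_rot: [-0.636, 0.772, 0.0, 0.0]
contact_force: [-0.6, -0.3, -0.5]
gripper_width: 85.5
grasp_force: 0.0
```

```bash
python3 -c "
from h import *
pose()
for n in('side','top'):
    d=get_image(n); print(n,rects(d,'blue',72,20,400,(450,800,-200,500),3),rects(d,'yellow',5,500,6000,(300,600,-500,-100),9),rects(d,'black',27,8,300,(350,480,-400,-200)))
    print(rects(d,'orange',22,20,400,(200,800,-500,500),3))
    cv2.imwrite(f'pics/{n}3.png',d['image'][:,:,::-1])
"
```

```text
t 14.55 pos [ 419.2 -314.7  158.9] closing 168.97 z [ 0.  0. -1.] w 85.5 gf 0.0 F [-0.6 -0.3 -0.5] j [-0.33  0.31 -0.37 -0.   -0.89  0.14]
side [(591.5, 117.8, 47.9, 26.3, 2.5), (597.2, -1.3, 48.1, 25.6, 1.1)] [(418.1, -312.1, 185.1, 107.4, -10.6)] []
[]
top [(599.7, -4.2, 50.0, 29.6, 1.6), (593.1, 115.6, 48.4, 29.0, 5.9)] [(415.8, -338.5, 189.2, 64.3, -3.0)] []
[(397.7, 276.2, 48.4, 26.8, 15.6), (642.0, 285.0, 47.2, 25.8, -9.3)]
```

View pics/top3.png

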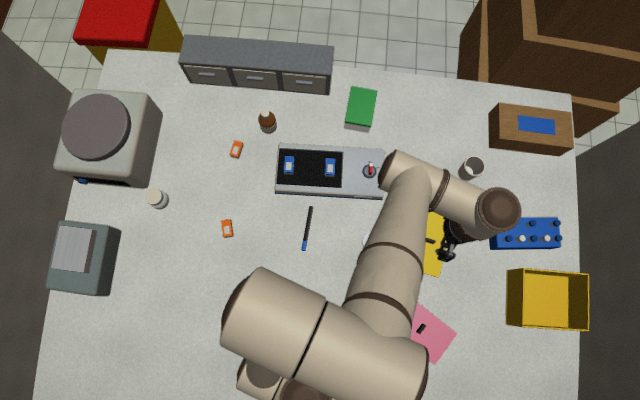

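Both blues stand on the mat at (289,164) and (330,167). I'll descend on the sheet tab.

Call:
play_rows --pt "0.8 0 -30 0 0 0" --pt "0 0 -30 0 0 0" --pt "0 0 -30 0 0 0" --pt "0 0 -20 0 0 0" --pt "0 0 -10 0 0 0" --pt "0 0 -5 0 0 0" --pt "0 0 0 0 0 0" --pt "0 0 0 0 0 0"

```text
clock: 15.32
position: [421.1, -314.8, 34.7]
ee_rot: [-0.637, 0.771, -0.001, 0.0]
contact_force: [-0.6, -0.4, 0.1]
gripper_width: 85.3
grasp_force: 0.0
```

Call:
play_rows --gripper 0 --pt "0 0 0 0 0 0" --pt "0 0 0 0 0 0" --pt "0 0 0 0 0 0" --pt "0 0 0 0 0 0" --pt "0 0 0 0 0 0" --pt "0 0 0 0 0 0" --pt "0 0 0 0 0 0" --pt "0 0 0 0 0 0" --pt "0 0 0 0 0 0" --pt "0 0 0 0 0 0" --pt "0 0 0 0 0 0" --pt "0 0 0 0 0 0"

```text
clock: 16.32
position: [420.4, -315.0, 34.2]
ee_rot: [-0.636, 0.771, -0.0, 0.0]
contact_force: [-0.6, 0.8, 4.6]
gripper_width: 8.3
grasp_force: 38.4
```

Call:
play_rows --pt "0 0 5 0 0 0" --pt "0 0 15 0 0 0" --pt "0 0 20 0 0 0" --pt "0 0 25 0 0 0" --pt "0 0 25 0 0 0" --pt "0 0 25 0 0 0" --pt "0 0 25 0 0 0" --pt "0 0 15 0 0 0" --pt "0 0 0 0 0 0" --pt "0 0 0 0 0 0"

```text
clock: 17.15
position: [419.7, -314.5, 188.6]
ee_rot: [-0.636, 0.772, 0.0, 0.0]
contact_force: [-0.2, 0.1, -1.8]
gripper_width: 7.3
grasp_force: 64.3
```

```bash
python3 -c "
from h import *
pose()
d=get_image('side'); print(rects(d,'yellow',160,300,9000,(100,900,-600,300),9))
cv2.imwrite('pics/s4.png',d['image'][:,:,::-1])
"
```

```text
t 17.15 pos [ 419.7 -314.5  188.6] closing 169.0 z [ 0.     0.001 -1.   ] w 7.3 gf 64.3 F [-0.2  0.1 -1.8] j [-0.33  0.28 -0.34 -0.   -0.96  0.14]
[(415.8, -310.5, 186.6, 107.7, -10.8), (229.4, -509.5, 314.6, 148.3, -79.1)]
```

View pics/s4.png

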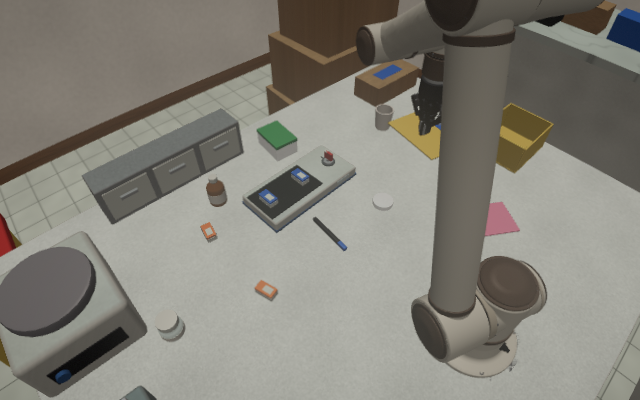

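The sheet is held level at about (425,135), clear of the beaker. I'll carry it to the deck.

Call:
play_rows --pt "9.7 20.6 0 0 0 -0.709" --pt "9.7 20.6 0 0 0 -0.709" --pt "9.7 20.6 0 0 0 -0.709" --pt "9.7 20.6 0 0 0 -0.709" --pt "9.7 20.6 0 0 0 -0.709" --pt "9.7 20.6 0 0 0 -0.709" --pt "9.7 20.6 0 0 0 -0.709" --pt "9.7 20.6 0 0 0 -0.709" --pt "9.7 20.6 0 0 0 -0.709" --pt "9.7 20.6 0 0 0 -0.709" --pt "9.7 20.6 0 0 0 -0.709" --pt "9.7 20.6 0 0 0 -0.709" --pt "9.7 20.6 0 0 0 -0.709" --pt "9.7 20.6 0 0 0 -0.709" --pt "9.7 20.6 0 0 0 -0.709" --pt "9.7 20.6 0 0 0 -0.709" --pt "9.7 20.6 0 0 0 -0.709" --pt "9.7 20.6 0 0 0 -0.709"

```text
clock: 18.7
position: [593.8, 56.8, 186.0]
ee_rot: [-0.019, 1.0, -0.001, -0.003]
contact_force: [-0.2, -0.3, -1.2]
gripper_width: 7.2
grasp_force: 64.2
```

Call:
play_rows --pt "0 0 0 0 0 0" --pt "0 0 -15 0 0 0" --pt "0 0 -15 0 0 0" --pt "0 0 -10 0 0 0" --pt "0 0 0 0 0 0" --pt "0 0 0 0 0 0" --pt "0 0 0 0 0 0"

```text
clock: 19.28
position: [595.0, 55.8, 149.0]
ee_rot: [-0.022, 1.0, -0.0, 0.0]
contact_force: [-0.8, -1.5, -0.6]
gripper_width: 7.6
grasp_force: 64.2
```

```bash
python3 -c "
from h import *
pose()
for n in('side','top'):
    d=get_image(n); print(n,rects(d,'yellow',read_state()['position'][2]-29,300,9000,(450,900,-300,300),9))
    cv2.imwrite(f'pics/{n}5.png',d['image'][:,:,::-1])
"
```

```text
t 19.28 pos [595.   55.8 149. ] closing 92.47 z [ 0. -0. -1.] w 7.6 gf 64.2 F [-0.8 -1.5 -0.6] j [ 0.36  0.43 -0.21  0.   -0.93 -1.89]
side [(587.5, 59.1, 186.5, 107.7, -87.9)]
top [(593.5, 54.8, 188.3, 110.9, -87.4)]
```

View pics/side5.png

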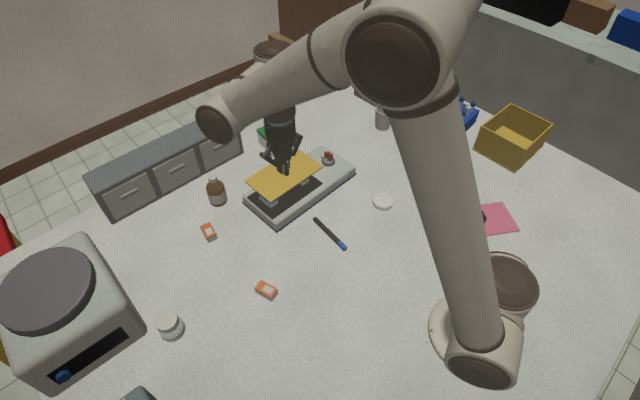

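The sheet is level above both blues at (284,175). I'll lower it with a small +x shift.

Call:
play_rows --pt "1.5 0 -12 0 0 0" --pt "1.5 0 -12 0 0 0" --pt "0 0 -8 0 0 0" --pt "0 0 -5 0 0 0" --pt "0 0 -3 0 0 0" --pt "0 0 -1 0 0 0" --pt "0 0 0 0 0 0" --pt "0 0 0 0 0 0"

```text
clock: 20.05
position: [598.0, 56.1, 108.1]
ee_rot: [-0.022, 1.0, 0.0, 0.0]
contact_force: [0.0, 0.3, -1.4]
gripper_width: 7.7
grasp_force: 64.2
```

Call:
play_rows --pt "0 0 -0.7 0 0 0" --pt "0 0 -0.7 0 0 0" --pt "0 0 0 0 0 0" --pt "0 0 0 0 0 0"

```text
clock: 20.38
position: [597.7, 56.0, 106.6]
ee_rot: [-0.022, 1.0, 0.0, 0.0]
contact_force: [-0.8, -0.3, -1.4]
gripper_width: 7.7
grasp_force: 64.2
```

Call:
play_rows --pt "0 0 -0.7 0 0 0" --pt "0 0 -0.7 0 0 0" --pt "0 0 0 0 0 0" --pt "0 0 0 0 0 0"

```text
clock: 20.72
position: [597.8, 56.0, 106.3]
ee_rot: [-0.022, 1.0, -0.0, 0.0]
contact_force: [-2.6, 0.2, 4.9]
gripper_width: 7.1
grasp_force: 65.1
```

Call:
play_rows --gripper 1 --pt "0 0 0 0 0 0" --pt "0 0 0 0 0 0" --pt "0 0 0 0 0 0" --pt "0 0 0 0 0 0" --pt "0 0 0 0 0 0" --pt "0 0 10 0 0 0" --pt "0 0 25 0 0 0" --pt "0 0 25 0 0 0" --pt "0 0 20 0 0 0"

```text
clock: 21.47
position: [598.3, 56.0, 187.5]
ee_rot: [-0.022, 1.0, -0.0, 0.001]
contact_force: [-0.2, 0.4, 0.0]
gripper_width: 85.4
grasp_force: 0.0
```

Call:
play_rows --pt "3.07 16.5 0 0 0 0.931" --pt "3.07 16.5 0 0 0 0.931" --pt "3.07 16.5 0 0 0 0.931" --pt "3.07 16.5 0 0 0 0.931" --pt "3.07 16.5 0 0 0 0.931" --pt "3.07 16.5 0 0 0 0.931" --pt "3.07 16.5 0 0 0 0.931" --pt "3.07 16.5 0 0 0 0.931" --pt "3.07 16.5 0 0 0 0.931" --pt "3.07 16.5 0 0 0 0.931" --pt "3.07 16.5 0 0 0 0.931" --pt "3.07 16.5 0 0 0 0.931" --pt "3.07 16.5 0 0 0 0.931" --pt "3.07 16.5 0 0 0 0.931" --pt "0 0 0 0 0 0" --pt "0 0 0 0 0 0"

```text
clock: 22.8
position: [640.6, 287.7, 185.2]
ee_rot: [-0.647, 0.762, -0.0, 0.0]
contact_force: [-0.7, 0.2, 0.0]
gripper_width: 85.1
grasp_force: 0.0
```

```bash
sed -i 's/orange=((5,150,120)/orange=((5,110,110)/' h.py; python3 -c "
from h import *
pose()
for n in('side','top'):
    d=get_image(n); print(n,rects(d,'yellow',77,300,9000,(450,900,-300,300),9),rects(d,'orange',22,15,400,(300,800,150,500),5),rects(d,'blue',72,5,400,(450,900,-200,200)))
    cv2.imwrite(f'pics/{n}6.png',d['image'][:,:,::-1])
print('bottle',cast(d,[[267,128]],0))
"
```

```text
t 22.8 pos [640.6 287.7 185.2] closing 170.66 z [ 0. -0. -1.] w 85.1 gf 0.0 F [-0.7  0.2  0. ] j [ 0.65  0.56  0.12  0.   -1.13 -0.81]
side [(591.4, 58.0, 189.0, 107.9, -87.4)] [(394.7, 280.2, 47.6, 26.6, 15.7), (639.6, 288.4, 49.1, 25.8, -11.3)] []
top [(596.0, 54.9, 188.3, 109.6, -87.5)] [(397.8, 276.7, 49.8, 28.2, 16.6), (642.5, 285.0, 49.4, 27.8, -9.3)] []
bottle [[727.41176431 202.3756818 ]]
```

View pics/side6.png

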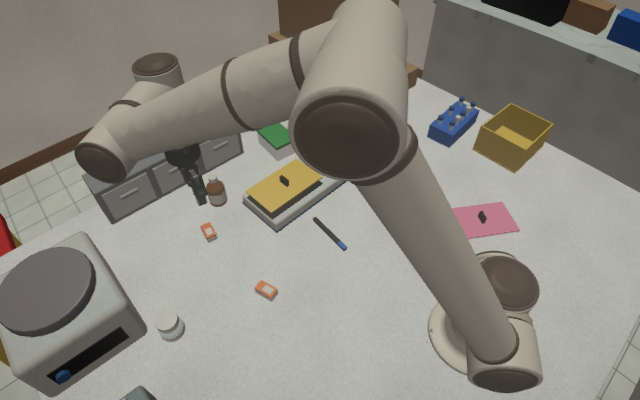

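The sheet lies level on the blues at (285,185), centre about (593.7, 56.5). The orange at (209,231) is below the gripper and the bottle is clear.

Call:
play_rows --pt "0.4 -1 -35 0 0 0" --pt "0 0 -35 0 0 0" --pt "0 0 -35 0 0 0" --pt "0 0 -25 0 0 0" --pt "0 0 -15 0 0 0" --pt "0 0 -8 0 0 0" --pt "0 0 -3 0 0 0" --pt "0 0 0 0 0 0" --pt "0 0 0 0 0 0"

```text
clock: 23.65
position: [642.0, 286.2, 30.7]
ee_rot: [-0.647, 0.762, -0.0, 0.001]
contact_force: [0.7, 0.5, 0.2]
gripper_width: 85.6
grasp_force: 0.0
```

Call:
play_rows --gripper 0 --pt "0 0 0 0 0 0" --pt "0 0 0 0 0 0" --pt "0 0 0 0 0 0" --pt "0 0 0 0 0 0" --pt "0 0 0 0 0 0" --pt "0 0 0 0 0 0" --pt "0 0 0 0 0 0" --pt "0 0 0 0 0 0" --pt "0 0 0 0 0 0" --pt "0 0 0 0 0 0"

```text
clock: 24.48
position: [641.9, 286.6, 30.7]
ee_rot: [-0.647, 0.762, -0.0, 0.001]
contact_force: [-0.0, -0.7, 5.5]
gripper_width: 48.4
grasp_force: 64.1
```

Call:
play_rows --pt "0 0 15 0 0 0" --pt "0 0 30 0 0 0" --pt "0 0 30 0 0 0" --pt "0 0 30 0 0 0" --pt "-2.32 -12.46 10 0 0 -0.931" --pt "-2.32 -12.46 0 0 0 -0.931" --pt "-2.32 -12.46 0 0 0 -0.931" --pt "-2.32 -12.46 0 0 0 -0.931" --pt "-2.32 -12.46 0 0 0 -0.931" --pt "-2.32 -12.46 0 0 0 -0.931" --pt "-2.32 -12.46 0 0 0 -0.931" --pt "-2.32 -12.46 0 0 0 -0.931" --pt "-2.32 -12.46 0 0 0 -0.931" --pt "-2.32 -12.46 0 0 0 -0.931" --pt "-2.32 -12.46 0 0 0 -0.931" --pt "-2.32 -12.46 0 0 0 -0.931" --pt "-2.32 -12.46 0 0 0 -0.931" --pt "-2.32 -12.46 0 0 0 -0.931" --pt "0 0 0 0 0 0" --pt "0 0 0 0 0 0"

```text
clock: 26.15
position: [608.2, 111.1, 143.6]
ee_rot: [-0.022, 1.0, -0.0, -0.0]
contact_force: [0.1, 1.0, -0.7]
gripper_width: 48.9
grasp_force: 63.5
```

```bash
python3 -c "
from h import *
pose()
for n in('side','top'):
    d=get_image(n); print(n,rects(d,'orange',136,15,400,(500,800,-50,200),5),rects(d,'orange',22,15,400,(300,800,150,500),5))
    cv2.imwrite(f'pics/{n}7.png',cv2.resize(d['image'][100:300,150:430,::-1],(700,500)))
"
```

```text
t 26.15 pos [608.2 111.1 143.6] closing 92.52 z [-0.001 -0.    -1.   ] w 48.9 gf 63.5 F [ 0.1  1.  -0.7] j [ 0.44  0.47 -0.16 -0.   -0.94 -1.97]
side [(603.1, 112.8, 48.7, 28.6, -86.4)] [(394.7, 280.2, 47.6, 26.6, 15.7)]
top [(602.8, 110.4, 44.1, 20.2, -84.1)] []
```

View pics/side7.png

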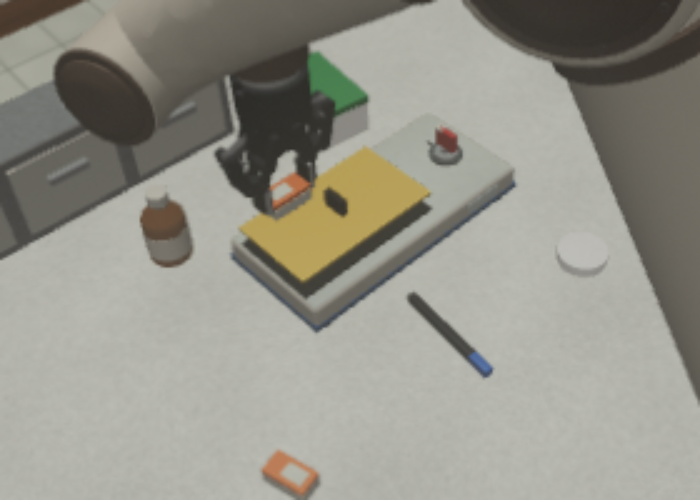

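The orange is held above the sheet, beside the tab at crop pixel (290,190). I'll lower it.

Call:
play_rows --pt "1.5 1 -12 0 0 0" --pt "1.0 0 -10 0 0 0" --pt "0 0 -6 0 0 0" --pt "0 0 -3 0 0 0" --pt "0 0 -2 0 0 0" --pt "0 0 -1 0 0 0" --pt "0 0 0 0 0 0" --pt "0 0 0 0 0 0"

```text
clock: 26.92
position: [611.3, 112.6, 110.3]
ee_rot: [-0.022, 1.0, 0.0, 0.0]
contact_force: [-0.2, 0.2, -0.1]
gripper_width: 48.4
grasp_force: 63.5
```

Call:
play_rows --pt "0 0 -0.7 0 0 0" --pt "0 0 -0.7 0 0 0" --pt "0 0 0 0 0 0" --pt "0 0 0 0 0 0"

```text
clock: 27.25
position: [611.1, 112.5, 108.7]
ee_rot: [-0.021, 1.0, 0.0, 0.0]
contact_force: [-1.2, 0.4, -0.4]
gripper_width: 48.3
grasp_force: 63.5
```

Call:
play_rows --pt "0 0 -0.7 0 0 0" --pt "0 0 -0.7 0 0 0" --pt "0 0 0 0 0 0" --pt "0 0 0 0 0 0"

```text
clock: 27.58
position: [611.2, 112.6, 107.6]
ee_rot: [-0.022, 1.0, -0.0, 0.0]
contact_force: [-1.0, -0.4, 1.8]
gripper_width: 48.7
grasp_force: 63.7
```

Call:
play_rows --gripper 0.66 --pt "0 0 0 0 0 0" --pt "0 0 0 0 0 0" --pt "0 0 0 0 0 0" --pt "0 0 0 0 0 0" --pt "0 0 5 0 0 0" --pt "0 0 15 0 0 0" --pt "0 0 25 0 0 0" --pt "0 0 20 0 0 0"

```text
clock: 28.25
position: [611.2, 112.5, 173.5]
ee_rot: [-0.022, 1.0, -0.0, 0.0]
contact_force: [0.4, 0.7, 0.1]
gripper_width: 56.4
grasp_force: 0.0
```

Call:
play_rows --gripper 1 --pt "-11.94 9.22 0 0 0 0.957" --pt "-11.94 9.22 0 0 0 0.957" --pt "-11.94 9.22 0 0 0 0.957" --pt "-11.94 9.22 0 0 0 0.957" --pt "-11.94 9.22 0 0 0 0.957" --pt "-11.94 9.22 0 0 0 0.957" --pt "-11.94 9.22 0 0 0 0.957" --pt "-11.94 9.22 0 0 0 0.957" --pt "-11.94 9.22 0 0 0 0.957" --pt "-11.94 9.22 0 0 0 0.957" --pt "-11.94 9.22 0 0 0 0.957" --pt "-11.94 9.22 0 0 0 0.957" --pt "-11.94 9.22 0 0 0 0.957" --pt "-11.94 9.22 0 0 0 0.957" --pt "-11.94 9.22 0 0 0 0.957" --pt "-11.94 9.22 0 0 0 0.957" --pt "-11.94 9.22 0 0 0 0.957" --pt "-11.94 9.22 0 0 0 0.957" --pt "0 0 0 0 0 0" --pt "0 0 0 0 0 0"

```text
clock: 29.92
position: [396.0, 278.9, 172.7]
ee_rot: [0.798, -0.603, 0.0, -0.0]
contact_force: [-0.2, 0.2, -0.3]
gripper_width: 85.2
grasp_force: 0.0
```

```bash
python3 -c "
from h import *
pose()
for n in('side','top'):
    d=get_image(n); print(n,rects(d,'orange',99,15,400,(500,800,-50,200),5),rects(d,'orange',22,15,400,(250,800,150,500),5),rects(d,'yellow',77,300,9000,(450,900,-300,300),9))
    cv2.imwrite(f'pics/{n}8.png',cv2.resize(d['image'][100:300,150:430,::-1],(700,500)))
"
```

```text
t 29.92 pos [396.  278.9 172.7] closing -164.2 z [ 0.001  0.001 -1.   ] w 85.2 gf 0.0 F [-0.2  0.2 -0.3] j [ 0.95  0.23 -0.45  0.   -0.89 -0.67]
side [] [(394.6, 280.3, 49.3, 26.8, 16.3)] []
top [(609.9, 111.7, 48.2, 26.9, -84.1)] [(397.8, 276.7, 49.8, 28.2, 16.6)] [(596.0, 54.9, 188.3, 109.6, -87.5)]
```

Call:
play_rows --pt "0.2 -0.4 -35 0 0 0" --pt "0 0 -35 0 0 0" --pt "0 0 -30 0 0 0" --pt "0 0 -22 0 0 0" --pt "0 0 -12 0 0 0" --pt "0 0 -6 0 0 0" --pt "0 0 -2 0 0 0" --pt "0 0 0 0 0 0" --pt "0 0 0 0 0 0"

```text
clock: 30.77
position: [397.0, 278.5, 31.0]
ee_rot: [0.798, -0.603, 0.0, -0.001]
contact_force: [-0.1, -0.5, 0.2]
gripper_width: 85.1
grasp_force: 0.0
```

Call:
play_rows --gripper 0 --pt "0 0 0 0 0 0" --pt "0 0 0 0 0 0" --pt "0 0 0 0 0 0" --pt "0 0 0 0 0 0" --pt "0 0 0 0 0 0" --pt "0 0 0 0 0 0" --pt "0 0 0 0 0 0" --pt "0 0 0 0 0 0" --pt "0 0 0 0 0 0" --pt "0 0 0 0 0 0"

```text
clock: 31.6
position: [396.8, 278.7, 31.4]
ee_rot: [0.798, -0.603, 0.0, -0.001]
contact_force: [-0.9, -0.9, 6.5]
gripper_width: 48.8
grasp_force: 62.6
```

Call:
play_rows --pt "0 0 15 0 0 0" --pt "0 0 30 0 0 0" --pt "0 0 35 0 0 0" --pt "0 0 30 0 0 0" --pt "0 0 9 0 0 0"

```text
clock: 32.02
position: [398.0, 280.0, 154.2]
ee_rot: [0.798, -0.603, 0.0, -0.005]
contact_force: [-0.5, -0.1, -0.6]
gripper_width: 48.6
grasp_force: 62.2
```

Call:
play_rows --pt "9.65 -9.33 0 0 0 -0.957" --pt "9.65 -9.33 0 0 0 -0.957" --pt "9.65 -9.33 0 0 0 -0.957" --pt "9.65 -9.33 0 0 0 -0.957" --pt "9.65 -9.33 0 0 0 -0.957" --pt "9.65 -9.33 0 0 0 -0.957" --pt "9.65 -9.33 0 0 0 -0.957" --pt "9.65 -9.33 0 0 0 -0.957" --pt "9.65 -9.33 0 0 0 -0.957" --pt "9.65 -9.33 0 0 0 -0.957" --pt "9.65 -9.33 0 0 0 -0.957" --pt "9.65 -9.33 0 0 0 -0.957" --pt "9.65 -9.33 0 0 0 -0.957" --pt "9.65 -9.33 0 0 0 -0.957" --pt "9.65 -9.33 0 0 0 -0.957" --pt "9.65 -9.33 0 0 0 -0.957" --pt "9.65 -9.33 0 0 0 -0.957" --pt "9.65 -9.33 0 0 0 -0.957" --pt "0 0 0 0 0 0" --pt "0 0 0 0 0 0"

```text
clock: 33.68
position: [569.7, 109.7, 148.5]
ee_rot: [-0.022, 1.0, -0.0, -0.001]
contact_force: [-0.7, -0.4, -1.3]
gripper_width: 48.9
grasp_force: 62.2
```

```bash
python3 -c "
from h import *
pose()
for n in('side','top'):
    d=get_image(n); print(n,rects(d,'orange',140,15,400,(450,800,-50,200),5),rects(d,'orange',99,15,400,(450,800,-50,200),5))
    cv2.imwrite(f'pics/{n}9.png',cv2.resize(d['image'][100:300,150:430,::-1],(700,500)))
"
```

```text
t 33.68 pos [569.7 109.7 148.5] closing 92.48 z [-0.001 -0.    -1.   ] w 48.9 gf 62.2 F [-0.7 -0.4 -1.3] j [ 0.47  0.41 -0.25 -0.   -0.91 -2.  ]
side [(571.7, 154.3, 28.6, 9.8, -2.6), (567.1, 111.4, 48.0, 34.7, -87.4)] [(606.7, 134.1, 30.2, 10.4, -2.6), (601.9, 88.8, 50.8, 36.7, -87.4)]
top [(562.7, 109.5, 46.1, 17.0, -84.1)] [(575.5, 113.4, 47.9, 17.7, -84.1)]
```

View pics/side9.png

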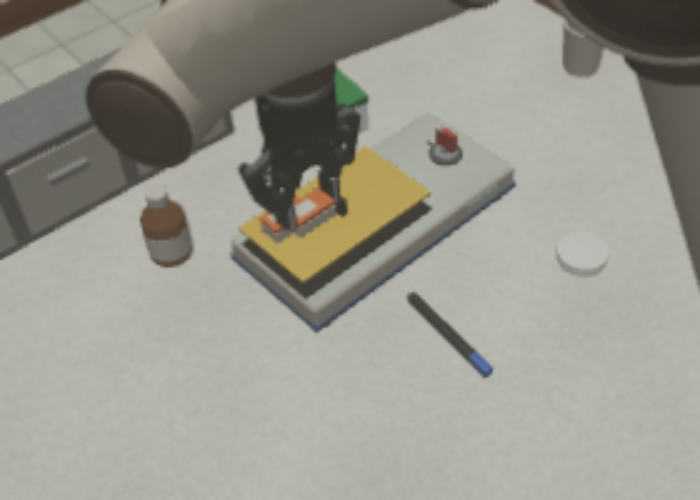

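The second orange is held above the sheet next to the first at crop pixel (300,212). I'll lower it.

Call:
play_rows --pt "0 1 -14 0 0 0" --pt "0 0 -12 0 0 0" --pt "0 0 -7 0 0 0" --pt "0 0 -3 0 0 0" --pt "0 0 -2 0 0 0" --pt "0 0 0 0 0 0" --pt "0 0 0 0 0 0"

```text
clock: 34.37
position: [570.3, 111.4, 111.7]
ee_rot: [-0.022, 1.0, 0.0, 0.0]
contact_force: [0.6, 0.0, -0.1]
gripper_width: 48.4
grasp_force: 62.2
```

Call:
play_rows --pt "0 0 -0.8 0 0 0" --pt "0 0 -0.8 0 0 0" --pt "0 0 0 0 0 0" --pt "0 0 0 0 0 0"

```text
clock: 34.7
position: [570.1, 111.2, 109.8]
ee_rot: [-0.021, 1.0, 0.0, 0.0]
contact_force: [-0.2, -0.0, -0.3]
gripper_width: 48.2
grasp_force: 62.2
```

Call:
play_rows --pt "0 0 -0.8 0 0 0" --pt "0 0 -0.8 0 0 0" --pt "0 0 0 0 0 0" --pt "0 0 0 0 0 0"

```text
clock: 35.03
position: [570.2, 111.2, 108.4]
ee_rot: [-0.022, 1.0, -0.0, 0.0]
contact_force: [-1.5, 0.8, 2.8]
gripper_width: 48.4
grasp_force: 62.5
```

Call:
play_rows --gripper 0.66 --pt "0 0 0 0 0 0" --pt "0 0 0 0 0 0" --pt "0 0 0 0 0 0" --pt "0 0 0 0 0 0" --pt "0 0 5 0 0 0" --pt "0 0 15 0 0 0" --pt "0 0 25 0 0 0" --pt "0 0 20 0 0 0"

```text
clock: 35.7
position: [570.2, 111.1, 174.3]
ee_rot: [-0.022, 1.0, -0.0, 0.0]
contact_force: [-0.4, 0.0, 0.2]
gripper_width: 56.4
grasp_force: 0.0
```

Call:
play_rows --pt "4 -28.7 0 0 0 0" --pt "4 -28.7 0 0 0 0" --pt "4 -28.7 0 0 0 0" --pt "4 -28.7 0 0 0 0" --pt "4 -28.7 0 0 0 0" --pt "4 -28.7 0 0 0 0" --pt "4 -28.7 0 0 0 0" --pt "4 -28.7 0 0 0 0" --pt "0 0 0 0 0 0" --pt "0 0 0 0 0 0" --pt "0 0 0 0 0 0"

```text
clock: 36.62
position: [601.9, -118.3, 173.1]
ee_rot: [-0.021, 1.0, 0.0, -0.0]
contact_force: [0.2, 0.2, 0.7]
gripper_width: 56.0
grasp_force: 0.0
```

```bash
python3 -c "
from h import *
pose()
for n in('side','top'):
    d=get_image(n); print(n,rects(d,'orange',99,15,400,(450,800,-50,200),3),rects(d,'yellow',77,100,9000,(450,900,-300,300),9),rects(d,'red',84,3,300,(450,800,-200,0)))
    c=d['image'][130:230,230:410,::-1] if n=='side' else d['image'][120:220,250:430,::-1]
    cv2.imwrite(f'pics/{n}10.png',cv2.resize(c,(540,300)))
cv2.imwrite('pics/b10.png',np.vstack([cv2.imread('pics/side10.png'),cv2.imread('pics/top10.png')]))
"
```

```text
t 36.62 pos [ 601.9 -118.3  173.1] closing 92.44 z [-0.  0. -1.] w 56.0 gf 0.0 F [0.2 0.2 0.7] j [ 0.07  0.43 -0.14 -0.   -1.   -1.6 ]
side [(565.8, 112.9, 50.9, 29.8, -88.0), (620.3, 86.5, 49.4, 28.3, 84.5)] [(591.5, 58.0, 187.6, 107.6, -87.7)] []
top [(568.4, 126.0, 25.6, 15.3, -2.3)] [(599.8, -31.2, 105.3, 17.4, 5.1), (592.6, 131.0, 109.0, 35.3, 2.2)] [(597.4, -119.7, 15.0, 5.7, 4.1)]
```

View pics/b10.png

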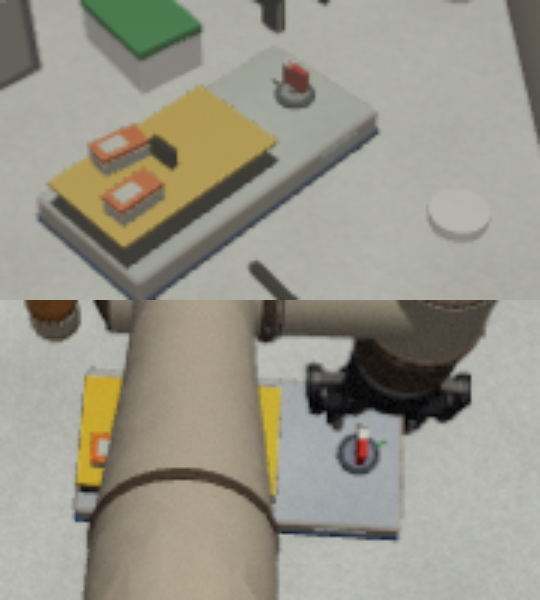

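The crop shows both oranges on the sheet. The far one, at (118,147), has been knocked about 3 cm toward the tab and turned about 8°; it is now near (622,85). It's still flat, but I'll regrip it across its width and put it back in line.

Call:
play_rows --gripper 0.45 --pt "1.33 13.19 0 0 0 0.912" --pt "1.33 13.19 0 0 0 0.912" --pt "1.33 13.19 0 0 0 0.912" --pt "1.33 13.19 0 0 0 0.912" --pt "1.33 13.19 0 0 0 0.912" --pt "1.33 13.19 0 0 0 0.912" --pt "1.33 13.19 0 0 0 0.912" --pt "1.33 13.19 0 0 0 0.912" --pt "1.33 13.19 0 0 0 0.912" --pt "1.33 13.19 0 0 0 0.912" --pt "1.33 13.19 0 0 0 0.912" --pt "1.33 13.19 0 0 0 0.912" --pt "1.33 13.19 0 0 0 0.912" --pt "1.33 13.19 0 0 0 0.912" --pt "1.33 13.19 0 0 0 0.912" --pt "0 0 0 0 0 0" --pt "0 0 0 0 0 0" --pt "0 0 0 0 0 0"

```text
clock: 38.22
position: [621.6, 79.8, 173.1]
ee_rot: [-0.672, 0.74, 0.0, -0.0]
contact_force: [-0.0, 0.1, -0.0]
gripper_width: 38.1
grasp_force: 0.0
```

```bash
python3 -c "
from h import *
pose()
for n in('side','top'):
    d=get_image(n); print(n,rects(d,'orange',99,15,400,(450,800,-50,200),3),rects(d,'yellow',77,100,9000,(450,900,-300,300),9),rects(d,'black',99,5,200,(550,640,20,90)))
"
```

```text
t 38.22 pos [621.6  79.8 173.1] closing 174.51 z [-0. -0. -1.] w 38.1 gf 0.0 F [-0.   0.1 -0. ] j [ 0.39  0.45 -0.1   0.   -1.02 -0.48]
side [(565.8, 113.4, 50.0, 29.8, -88.2), (620.3, 86.5, 49.4, 28.3, 84.5)] [(591.4, 58.3, 187.0, 107.4, -87.9)] []
top [(568.5, 109.7, 47.9, 26.4, -84.1), (621.4, 65.6, 27.4, 15.7, -1.5)] [(595.9, 54.3, 188.7, 109.8, -87.8)] []
```

Call:
play_rows --pt "0.4 -0.3 -20 0 0 0" --pt "0 0 -18 0 0 0" --pt "0 0 -12 0 0 0" --pt "0 0 -8 0 0 0" --pt "0 0 -4 0 0 0" --pt "0 0 -2 0 0 0" --pt "0 0 0 0 0 0" --pt "0 0 0 0 0 0"

```text
clock: 38.98
position: [622.9, 79.1, 109.8]
ee_rot: [-0.673, 0.74, -0.0, 0.001]
contact_force: [0.2, 0.2, -0.4]
gripper_width: 38.2
grasp_force: 0.0
```

Call:
play_rows --gripper 0 --pt "0 0 0 0 0 0" --pt "0 0 0 0 0 0" --pt "0 0 0 0 0 0" --pt "0 0 0 0 0 0" --pt "0 0 0 0 0 0" --pt "0 0 0 0 0 0" --pt "0 0 0 0 0 0"

```text
clock: 39.57
position: [623.3, 79.4, 110.3]
ee_rot: [-0.673, 0.74, -0.001, 0.001]
contact_force: [-0.2, -0.8, 6.5]
gripper_width: 26.3
grasp_force: 60.3
```

Call:
play_rows --pt "0 0 6 0 0 0" --pt "0 0 10 0 0 0" --pt "-0.4 7 0 0 0 0.33" --pt "-0.4 7 0 0 0 0.33" --pt "-0.4 7 0 0 0 0.33" --pt "-0.5 6.8 0 0 0 0.33" --pt "0 0 0 0 0 0" --pt "0 0 -6 0 0 0" --pt "0 0 -4 0 0 0" --pt "0 0 -2 0 0 0" --pt "0 0 -2 0 0 0" --pt "0 0 0 0 0 0" --pt "0 0 0 0 0 0"

```text
clock: 40.65
position: [620.8, 106.7, 110.9]
ee_rot: [0.722, -0.692, -0.0, 0.0]
contact_force: [0.1, -0.6, -0.3]
gripper_width: 26.7
grasp_force: 59.6
```

Call:
play_rows --pt "0 0 -0.8 0 0 0" --pt "0 0 -0.7 0 0 0" --pt "0 0 0 0 0 0" --pt "0 0 0 0 0 0"

```text
clock: 40.98
position: [621.0, 106.8, 110.3]
ee_rot: [0.722, -0.692, 0.0, -0.0]
contact_force: [-1.4, -1.0, 5.4]
gripper_width: 26.5
grasp_force: 60.1
```

Call:
play_rows --gripper 0.4 --pt "0 0 0 0 0 0" --pt "0 0 0 0 0 0" --pt "0 0 0 0 0 0" --pt "0 0 5 0 0 0" --pt "0 0 15 0 0 0" --pt "0 0 25 0 0 0" --pt "0 0 20 0 0 0"

```text
clock: 41.57
position: [620.9, 106.9, 175.6]
ee_rot: [0.722, -0.692, 0.0, 0.0]
contact_force: [0.3, 0.1, 0.8]
gripper_width: 34.4
grasp_force: 0.0
```

Call:
play_rows --gripper 0.6 --pt "-1.19 -14.09 0 0 0 -0.9375" --pt "-1.19 -14.09 0 0 0 -0.9375" --pt "-1.19 -14.09 0 0 0 -0.9375" --pt "-1.19 -14.09 0 0 0 -0.9375" --pt "-1.19 -14.09 0 0 0 -0.9375" --pt "-1.19 -14.09 0 0 0 -0.9375" --pt "-1.19 -14.09 0 0 0 -0.9375" --pt "-1.19 -14.09 0 0 0 -0.9375" --pt "-1.19 -14.09 0 0 0 -0.9375" --pt "-1.19 -14.09 0 0 0 -0.9375" --pt "-1.19 -14.09 0 0 0 -0.9375" --pt "-1.19 -14.09 0 0 0 -0.9375" --pt "-1.19 -14.09 0 0 0 -0.9375" --pt "-1.19 -14.09 0 0 0 -0.9375" --pt "-1.19 -14.09 0 0 0 -0.9375" --pt "-1.19 -14.09 0 0 0 -0.9375" --pt "0 0 0 0 0 0" --pt "0 0 0 0 0 0" --pt "0 0 0 0 0 0"

```text
clock: 43.15
position: [601.8, -118.3, 174.6]
ee_rot: [-0.022, 1.0, 0.0, 0.0]
contact_force: [-0.3, 1.0, 0.8]
gripper_width: 50.7
grasp_force: 0.0
```

```bash
python3 -c "
from h import *
pose()
for n in('side','top'):
    d=get_image(n); print(n,rects(d,'orange',99,15,400,(450,800,-50,200),3),rects(d,'yellow',77,100,9000,(450,900,-300,300),9))
h=d['image'][155:190,355:385]; m=((h[...,0].astype(int)-h[...,1]>50)); ys,xs=np.nonzero(m); print(xs.min()+355,xs.max()+355,ys.min()+155,ys.max()+155, cast(d,[[xs.mean()+355,ys.mean()+155]],75))
d=get_image('side'); h=d['image'][140:175,310:345]; m=((h[...,0].astype(int)-h[...,1]>50)); ys,xs=np.nonzero(m); print(cast(d,[[xs.mean()+310,ys.mean()+140]],71))
"
```

```text
t 43.15 pos [ 601.8 -118.3  174.6] closing 92.54 z [ 0.  0. -1.] w 50.7 gf 0.0 F [-0.3  1.   0.8] j [ 0.07  0.43 -0.14 -0.   -1.   -1.6 ]
side [(565.8, 112.9, 50.8, 29.8, -88.2), (615.5, 113.4, 50.0, 28.6, -89.5)] [(591.1, 57.6, 186.8, 107.5, -88.2)]
top [(568.3, 125.5, 25.3, 14.7, -1.0), (619.3, 123.0, 24.0, 22.6, 5.9)] [(598.5, -32.8, 108.1, 20.3, 5.1), (592.5, 135.7, 110.6, 33.2, -4.0)]
369 372 166 174 [[ 600.86221688 -121.67612489]]
[[ 607.4499478  -127.14328231]]
```

Call:
play_rows --pt "0 -0.6 -30 0 0 0" --pt "0 0 -25 0 0 0" --pt "0 0 -18 0 0 0" --pt "0 0 -10 0 0 0" --pt "0 0 -4 0 0 0" --pt "0 0 0 0 0 0" --pt "0 0 0 0 0 0" --pt "0 0 0 0 0 0"

```text
clock: 43.97
position: [602.7, -119.0, 88.9]
ee_rot: [-0.022, 1.0, -0.0, 0.001]
contact_force: [0.2, 0.1, -0.4]
gripper_width: 51.3
grasp_force: 0.0
```

Call:
play_rows --gripper 0.15 --pt "0 0 0 0 0 0" --pt "0 0 0 0 0 0" --pt "0 0 0 0 0 0" --pt "0 0 0 0 0 0" --pt "0 0 0 0 0 0" --pt "0 0 0 0 0 0"

```text
clock: 44.47
position: [601.7, -119.2, 87.6]
ee_rot: [-0.021, 1.0, -0.0, 0.0]
contact_force: [-1.0, 0.5, 0.5]
gripper_width: 12.8
grasp_force: 0.0
```

Call:
play_rows --gripper 0 --pt "0 0 0 0 0 0" --pt "0 0 0 0 0 0" --pt "0 0 0 0 0 0" --pt "0 0 0 0 0 0" --pt "0 0 0 0 0 0"

```text
clock: 44.88
position: [601.7, -120.1, 87.8]
ee_rot: [-0.021, 1.0, -0.001, 0.0]
contact_force: [0.1, -4.8, 1.5]
gripper_width: 7.8
grasp_force: 60.2
```

Call:
play_rows --pt "0 -1.2 0 0 0 0" --pt "0 0 0 0 0 -0.5" --pt "0 0 0 0 0 -0.7" --pt "0 0 0 0 0 -0.7" --pt "0 0 0 0 0 -0.7" --pt "0 0 0 0 0 -0.7" --pt "0 0 0 0 0 -0.7" --pt "0 0 0 0 0 -0.7" --pt "0 0 0 0 0 -0.7" --pt "0 0 0 0 0 -0.7" --pt "0 0 0 0 0 -0.7" --pt "0 0 0 0 0 -0.7" --pt "0 0 0 0 0 -0.7" --pt "0 0 0 0 0 -0.7" --pt "0 0 0 0 0 -0.7" --pt "0 0 0 0 0 -0.5" --pt "0 0 0 0 0 0"

```text
clock: 46.3
position: [603.1, -117.7, 87.8]
ee_rot: [0.486, 0.874, 0.002, 0.001]
contact_force: [1.9, 6.6, 1.6]
gripper_width: 7.7
grasp_force: 60.3
```

```bash
python3 -c "
from h import *
pose(); print(read_state()['wrist_torque'])
d=get_image('side'); print(rects(d,'orange',99,15,400,(450,800,-50,200),3),rects(d,'yellow',77,100,9000,(450,900,-300,300),9))
cv2.imwrite('pics/k.png',d['image'][:,:,::-1])
"
```

```text
t 46.3 pos [ 603.1 -117.7   87.8] closing 31.82 z [ 0.004  0.003 -1.   ] w 7.7 gf 60.3 F [1.9 6.6 1.6] j [ 0.07  0.53 -0.22 -0.   -0.82 -2.65]
[ 2.08784747 -0.3813598   0.13531322]
[(565.8, 112.9, 50.8, 29.8, -88.2), (615.5, 113.4, 50.0, 28.6, -89.5)] [(591.1, 57.3, 187.9, 107.5, -88.2)]
```

Call:
play_rows --pt "0 0 0 0 0 0" --pt "0 0 0 0 0 0" --pt "0 0 0 0 0 0" --pt "0 0 0 0 0 0" --pt "0 0 0 0 0 0" --pt "0 0 0 0 0 0" --pt "0 0 0 0 0 0" --pt "0 0 0 0 0 0" --pt "0 0 0 0 0 0" --pt "0 0 0 0 0 0" --pt "0 0 0 0 0 0" --pt "0 0 0 0 0 0" --pt "0 0 0 0 0 0" --pt "0 0 0 0 0 0" --pt "0 0 0 0 0 0" --pt "0 0 0 0 0 0" --pt "0 0 0 0 0 0" --pt "0 0 0 0 0 0" --pt "0 0 0 0 0 0" --pt "0 0 0 0 0 0"

```text
clock: 48.02
position: [603.2, -117.7, 87.8]
ee_rot: [0.485, 0.874, 0.002, 0.001]
contact_force: [1.1, 7.6, 1.8]
gripper_width: 7.9
grasp_force: 60.3
```

Call:
play_rows --pt "0 0 0 0 0 0" --pt "0 0 0 0 0 0" --pt "0 0 0 0 0 0" --pt "0 0 0 0 0 0" --pt "0 0 0 0 0 0" --pt "0 0 0 0 0 0" --pt "0 0 0 0 0 0"

```text
clock: 48.6
position: [603.1, -117.7, 87.8]
ee_rot: [0.485, 0.874, 0.002, 0.001]
contact_force: [1.7, 7.5, 2.1]
gripper_width: 7.8
grasp_force: 60.3
```

Call:
play_rows --gripper 1 --pt "0 0 0 0 0 0" --pt "0 0 0 0 0 0" --pt "0 0 0 0 0 0" --pt "0 0 0 0 0 0" --pt "0 0 0 0 0 0" --pt "0 0 0 0 0 0" --pt "0 0 0 0 0 0" --pt "0 0 0 0 0 0" --pt "0 0 10 0 0 0" --pt "0 0 25 0 0 0" --pt "0 0 30 0 0 0" --pt "0 0 30 0 0 0" --pt "0 0 20 0 0 0"

```text
clock: 49.68
position: [602.7, -120.6, 206.7]
ee_rot: [0.486, 0.874, 0.001, 0.002]
contact_force: [0.0, -0.3, 0.4]
gripper_width: 85.4
grasp_force: 0.0
```

Call:
play_rows --pt "-15 -30 0 0 0 0" --pt "-15 -30 0 0 0 0" --pt "-15 -30 0 0 0 0" --pt "-15 -30 0 0 0 0" --pt "-15 -30 0 0 0 0" --pt "-15 -30 0 0 0 0" --pt "-15 -30 0 0 0 0" --pt "-15 -30 0 0 0 0" --pt "-15 -30 0 0 0 0" --pt "-15 -30 0 0 0 0" --pt "0 0 0 0 0 0" --pt "0 0 0 0 0 0"

```text
clock: 50.68
position: [450.6, -421.8, 203.0]
ee_rot: [0.487, 0.873, -0.0, 0.0]
contact_force: [0.2, 0.8, -0.8]
gripper_width: 85.5
grasp_force: 0.0
```

```bash
python3 -c "
from h import *
pose()
c=[]
for n in('side','top'):
    d=get_image(n); print(n,rects(d,'orange',99,15,400,(450,800,-50,200),3),rects(d,'yellow',77,100,9000,(450,900,-300,300),9),rects(d,'red',84,3,300,(450,800,-200,0)))
    c.append(cv2.resize(d['image'][130:230,230:410,::-1] if n=='side' else d['image'][120:220,250:430,::-1],(540,300),interpolation=cv2.INTER_CUBIC))
k=cv2.resize(cv2.imread('pics/k.png')[130:230,230:410],(260,144)); c=np.vstack(c); o=np.zeros((600,800,3),np.uint8); o[:,:540]=c; o[:144,540:]=k
cv2.imwrite('pics/end.png',o)
"
```

```text
t 50.68 pos [ 450.6 -421.8  203. ] closing 31.67 z [ 0. -0. -1.] w 85.5 gf 0.0 F [ 0.2  0.8 -0.8] j [-0.49  0.41 -0.09  0.   -1.07 -2.1 ]
side [(565.8, 112.9, 50.8, 29.8, -88.2), (615.5, 113.4, 50.0, 28.6, -89.5)] [(591.1, 57.7, 187.1, 107.6, -88.2)] []
top [(568.5, 109.7, 47.8, 26.4, -84.1), (619.1, 110.0, 48.3, 27.0, -84.1)] [(595.5, 53.7, 188.8, 109.7, -88.0)] [(600.3, -119.5, 15.1, 5.7, 4.0)]
```

View pics/end.png

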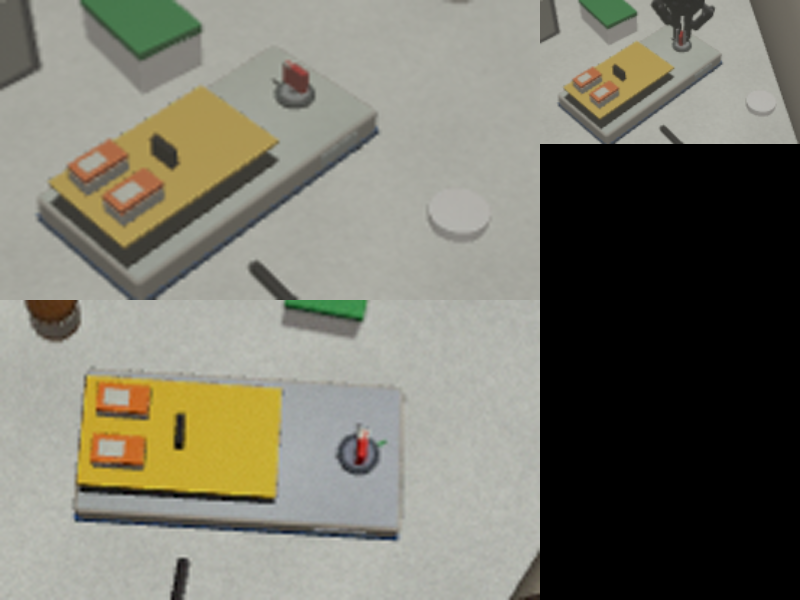

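The final view shows the sheet level, both oranges flat and side by side next to the tab (lower-left crop, (122,399) and (118,449)), and the key back at RUN.

```bash
python3 -c "
from bench import job_done; print(job_done())"
```

```text
the job is handed in; nothing more can be done
None
```

The mixer is loaded, the key was turned to START, held for just over two seconds and seen back at RUN, and the job is handed in at about 51 s; one orange cartridge was knocked about 3 cm on the sheet mid-run, so I put it back in line before turning the key.

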